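Shut the sliding lid of a desk organiser past its spring catch

TASK

Shut the desk organiser: press down the spring catch bar along its front (the one with the red strip) and, keeping it held down, push the lid to the left along the bar, past both brass teeth, until the lid is fully home; then let go so that the bar springs back up and locks the lid. Only press and push with the fingertips: pick nothing up, and leave the things in and around the organiser where they are.

Things in the scene. Friction and masses are not known exactly. Their poses are not given: they have to be found in the camera images.
- organiser: Light wooden desk organiser, 100 mm deep, 274 mm long, 50 mm high, fixed. Origin on the desk top; x to its back, y to its left end (the way the lid shuts), z up. y -150 to 0 mm is a closed deck, y 0 to 124 mm the open compartment that the lid covers when shut. In front, x -89 to -49 mm, is a black ledge 14 mm high under the catch bar; its end cheeks (y -158 to -150, 124 to 132 mm) are 30 mm high.
- catch_bar (a joint): How far the aluminium catch bar is pressed, m: 0 = up, 0.010 = fully down. It spans organiser x -84 to -54, y -146 to 120 mm and sinks level wherever pressed; its flat top is 34 mm above the desk when up, 24 mm when down. A spring lifts it with 2 N (up) to 6 N (down). Its two brass teeth block the lid's lug unless the bar is down by more than 0.005; with the lid home, tooth 2 springs up behind the lug.
- lid (a joint): How far the dark wooden lid is open, m: 0 = shut against its stop; it starts 0.07 to 0.10 open. 120 mm long (organiser y 0 to 120 mm when shut), it slides along y with 1 N friction and stays where left. Its front part, x -86 to -52 mm, overhangs the bar at 44 to 66 mm above the desk. Its lug is in tooth 1's way at 0.056 to 0.040 open and in tooth 2's at 0.022 to 0.006.
- press_spot (a point): Point on the bar's top, mid-width, 16 mm from its right-hand end (organiser x -69, y -130 mm). A red strip runs from near here along the bar to under the lid. The bar may be pressed anywhere to the right of the lid, and a finger may slide along it.
- lid_edge (a point): Middle of the right-hand edge face of the lid's overhanging front part: 55 mm above the desk, over the middle of the bar (organiser x -69 mm, y 0 when shut). The upright face is 34 mm wide (x), 22 mm high and looks to organiser -y. A finger standing on the bar to the right of the lid pushes the lid here.
- lug (a point): Middle of the brass lug under the front left corner of the lid, 10 mm (x) by 8 mm (y), hanging from 44 down to 37 mm above the desk; organiser x -79, y 114 mm when shut.
- tooth_1 (a point): Top of the first brass tooth, on the bar's front edge, 10 mm (x) by 8 mm (y), 8 mm above the bar's top; organiser x -79, y 66 mm.
- tooth_2 (a point): Top of the second brass tooth, of the same size; organiser x -79, y 100 mm.
- usb_stick: Black USB stick, 17x49x8 mm, lying loose in the compartment; origin under its middle. To be left alone.
- sharpener: Grey pencil sharpener, 15x25x13 mm, lying loose in the compartment; origin under its middle. To be left alone.
- glue_stick: Red and white glue stick, 29 mm across, 91 mm high, standing upright on the thin desk pad in front of the organiser; origin under its middle. To be left alone.
- stapler: Dark stapler, 150x36x56 mm, standing to the right of the organiser; origin under its middle. To be left alone.
- eraser: Blue and white eraser, 22x56x12 mm, lying on the desk in front of the organiser; origin under its middle. To be left alone.

How it is judged:
On the way:
1. the fingers hold the catch bar down while the lid slides on between the first tooth and the second (value of joint catch_bar above 0.004 m and value of joint lid between 0.015 and 0.04 m and contact force between the fingers and catch_bar above 0.3 N), for 0.04 s.
At the end, for the whole second after the job is handed in: The lid is shut to within 6 mm of its stop, the catch bar is up again to within 2 mm, so that its second tooth locks the lid, and the five loose things are within 20 mm of where they were (value of joint lid below 0.006 m and value of joint catch_bar below 0.002 m and distance of each of usb_stick, sharpener, glue_stick, stapler, eraser from where it was at the start of the episode below 0.02 m); the robot touches nothing.
It fails at once if the USB stick is moved or lifted (more than 20 mm) (distance of usb_stick from where it was at the start of the episode above 0.02 m).
It fails at once if the pencil sharpener is moved or lifted (more than 20 mm) (distance of sharpener from where it was at the start of the episode above 0.02 m).
It fails at once if the glue stick is moved or lifted (more than 20 mm) (distance of glue_stick from where it was at the start of the episode above 0.02 m).
It fails at once if the stapler is moved or lifted (more than 20 mm) (distance of stapler from where it was at the start of the episode above 0.02 m).
It fails at once if the eraser is moved or lifted (more than 20 mm) (distance of eraser from where it was at the start of the episode above 0.02 m).
It also fails if it takes over 32 s, if anything falls off the work surface, if the arm or the gripper's body presses on something with over 40 N, if the wrist force passes 120 N, or if a joint passes its speed limit or range.

ROBOT

A 6-joint arm with a two-finger parallel gripper is mounted at the origin on a cart in front of the work surface, level with it; the furniture and walls round the work are solid. World frame = base frame: x ahead of the robot, y to its left, z up, the work surface at z = 0. Lengths are in m, angles in rad, forces in N, time in s.
With the tool pointing down it reaches from about 0.325 to 1 m from the base axis. Payload 5.1 kg.
Tool frame: the origin (TCP) lies at the centre of the arm's flange, where the gripper is bolted on; the fingertips stand 173 mm ahead of it and the grasp point (between the pads) lies 155 mm ahead of it (ctrl.grip_depth is the distance from the TCP to the grasp point, in m); z points along the fingers, y is the line along which they close (so a half turn about z gives the same grasp; the last joint's range is limited). The gripper opens to 85 mm and grips with 20 to 120 N. Pads are 22 mm wide; open, the fingers measure 114 mm over their backs; the gripper's body (76 mm by 85 mm) begins 54 mm behind the grasp point. The pads swing forward as they close: fully open they stand 13 mm farther back than shut.
Start: joints at [-1.367, 0.124, 1.65, -0, 1.367, -0.083], TCP at [0.184, -0.623, 0.405] pointing down, gripper open.
Joint ranges: [-2.61, 2.61], [-1.02, 2.33], [0.03, 2.71], [-1.35, 4.49], [0.32, 2.68], [-2.91, 2.91]. Speed limits (rad/s): [2.57, 2.57, 3.14, 3.14, 3.14, 3.14].

INTERFACE

Orientations are given as a 3x3 rotation matrix whose columns are the frame's x, y, z axes.
In Python, from workcell import ctrl gives the robot as it stands. The module is installed in compiled form; this text tells all that it offers.
- The arm moves only by the shell command python3 -m pendant 'ROWS' [FORCE]. ROWS is JSON, a list of rows, each an object of numbers: "claw": the finger opening in m, from 0 to 0.0854; "tx", "ty", "tz": the shift along the tool's x, y, z in m; "turn": the turn about the tool's z in degrees. A call has 1 to 12 rows; each row shifts and turns the commanded pose from where the row before left it, along the tool's axes as they then stand; what a row does not reach is not made up. A row lasts 1/10 s, in which the tool goes at most 50 mm and 8.59 degrees, less where a joint would pass 70% of its speed; a pose out of reach is approached as far as the arm can. A call with a gripper value outside its range is refused whole. The fingers move at their own pace and stop on an object; FORCE is the grip in N (left out, the last holds). Time passes only in rows, so rows that do not move let the fingers close. It gives the time, the measured TCP pose, the force, the opening and the grip force at its end, in the units of the state.
- ctrl.get_state(): the state, without advancing time (a new reading comes with each control period).
- ctrl.snapshot(name): name is "scene" or "side" or "wrist"; returns a dict with "img" (420x560x3 uint8, red, green, blue), "K" (3x3 intrinsics, pixels), "R" (3x3) and "t" (3): a world point X has camera coordinates R X + t; the wrist camera has in their place "hand_eye" (4x4, takes a point from camera to tool coordinates, whose origin is the TCP and whose axes are the flange's). Camera axes: x right, y down, z forward; pixel columns grow to the right and rows downward; lengths in m; the calibration is good to about 2 mm. A picture is of the moment at which its call begins: read the wrist's pose just before it. There is no depth.
- ctrl.job_done(): hands the job in; it is judged then, once.
The state is a dict: "clock": time; "qpos": joint angles; "dq": joint speeds; "effort": joint torques, N m; "position": TCP position; "tool_rot": TCP orientation; "contact_force": force on the tool from outside, world axes, zero at the start; "ft_torque": the same for the moment, N m; "grip_width": finger opening in m; "gripper_force": force on a finger pad.
Only numpy, scipy, OpenCV 4.12 (cv2) and the standard library are available. Lean on these libraries where they do the work, as an engineer would, in place of code of your own. Each camera call takes 0.05 s, during which the arm holds its last target. There are 200 camera calls.

## Working session

There is one attempt and no reset: what is moved stays moved. The work goes in short steps, Python scripts to look and compute and a shell command to move; the robot and the scene stay as the last step left them, time stands still between calls to the robot, and variables do not carry over. Pictures are saved under pics/ and viewed, at most 10 in all, crops included, and the job is handed in when it is done.

```bash
mkdir -p pics
python3 - <<'E'
from workcell import ctrl
import cv2, pickle, numpy as np
np.set_printoptions(precision=4,suppress=True)
s=ctrl.get_state(); print(s['clock'],s['position'],s['tool_rot'],s['grip_width'])
d={}
for n in('scene','side','wrist'):
    c=ctrl.snapshot(n); d[n]=c
    cv2.imwrite(f'pics/{n}0.png',c['img'][:,:,::-1]); print(n,{k:v for k,v in c.items() if k!='img'})
d['state']=s
pickle.dump(d,open('d0.pkl','wb'))
E
```

```text
0.0 [ 0.1838 -0.6232  0.4035] [[ 0.9592  0.2829 -0.0005]
 [ 0.2829 -0.9592  0.002 ]
 [ 0.0001 -0.0021 -1.    ]] 0.08523362819736129
scene {'K': array([[438.5304,   0.    , 276.6117],
       [  0.    , 438.5304, 204.7078],
       [  0.    ,   0.    ,   1.    ]]), 'R': array([[-0.781 , -0.6245,  0.0029],
       [-0.2614,  0.3226, -0.9097],
       [ 0.5672, -0.7113, -0.4152]]), 't': array([0.3547, 0.2106, 0.5877])}
side {'K': array([[456.2779,   0.    , 282.1659],
       [  0.    , 456.2779, 208.6604],
       [  0.    ,   0.    ,   1.    ]]), 'R': array([[-0.9605, -0.2777, -0.017 ],
       [-0.1669,  0.624 , -0.7634],
       [ 0.2226, -0.7304, -0.6457]]), 't': array([0.4674, 0.1803, 0.772 ])}
wrist {'K': array([[333.0148,   0.    , 282.7173],
       [  0.    , 333.0148, 209.9626],
       [  0.    ,   0.    ,   1.    ]]), 'hand_eye': array([[-0.0016, -0.9649, -0.2626,  0.0671],
       [ 1.    , -0.0013, -0.0012, -0.0002],
       [ 0.0008, -0.2626,  0.9649,  0.0305],
       [ 0.    ,  0.    ,  0.    ,  1.    ]])}
```

View pics/scene0.png

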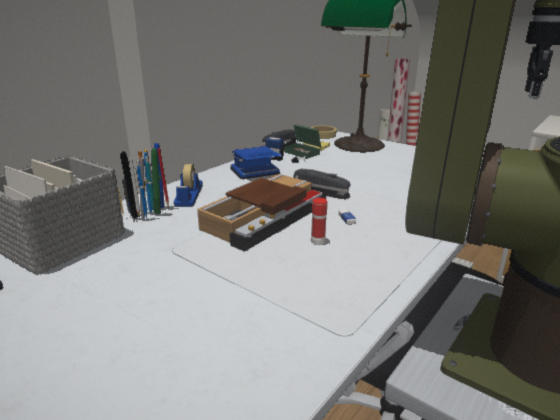

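View pics/side0.png

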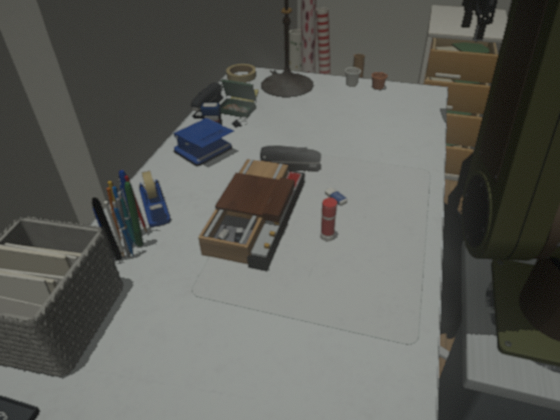

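The organiser is at about (265,205) in scene and (255,210) in side. The open compartment (left end) is nearest the cameras, and the glue stick and eraser are in front of the bar. I'll enlarge both.

Run:
```python
import cv2
a=cv2.imread('pics/side0.png')[150:270,195:355]; cv2.imwrite('pics/side0c.png',cv2.resize(a,None,fx=5,fy=5,interpolation=cv2.INTER_CUBIC))
a=cv2.imread('pics/scene0.png')[150:270,195:355]; cv2.imwrite('pics/scene0c.png',cv2.resize(a,None,fx=5,fy=5,interpolation=cv2.INTER_CUBIC))
```

```text
(no output)
```

View pics/side0c.png

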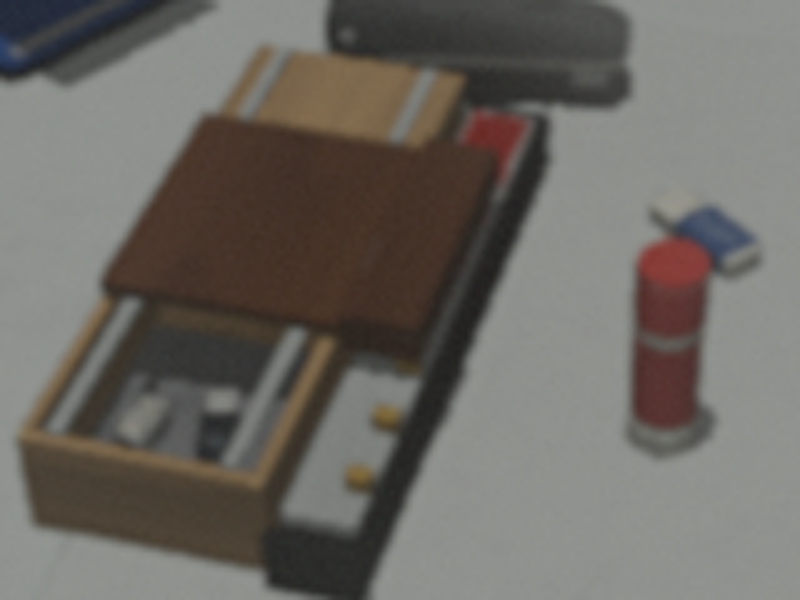

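View pics/scene0c.png

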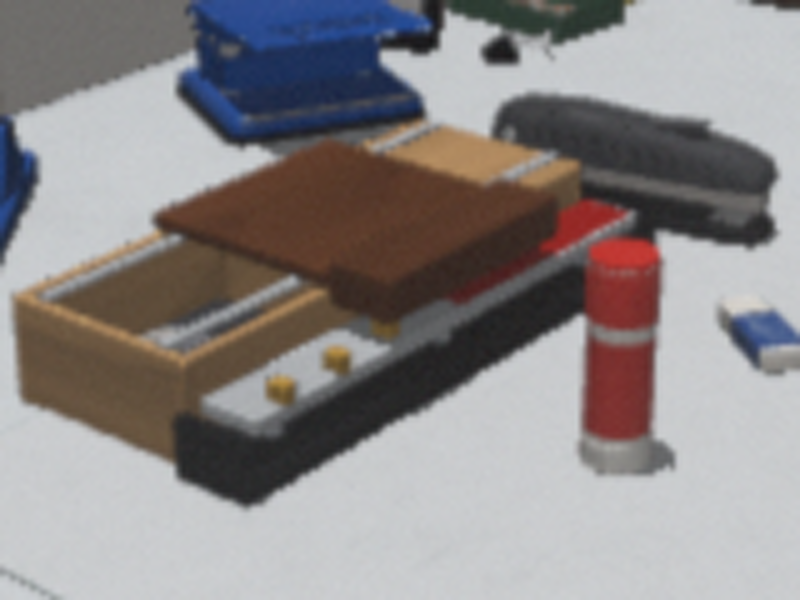

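```bash
cat > fit.py <<'E'
import numpy as np,pickle
from scipy.optimize import least_squares
np.set_printoptions(precision=4,suppress=True)
d=pickle.load(open('d0.pkl','rb')); off=np.array([195,150])
F={'side':[((-50,124,50),(266,488)),((50,124,50),(22,437)),((50,124,0),(38,522)),((-79,66,42),(386,410)),((-79,100,42),(358,470)),((-50,-150,50),(465,72)),((50,-150,50),(265,47))],
'scene':[((50,124,50),(17,297)),((-50,124,50),(183,360)),((-79,100,42),(281,380)),((-79,66,42),(338,350)),((-50,-150,50),(580,162)),((50,-150,50),(415,122))]}
L={'side':[((-86,0,66),(497,155)),((-86,120,66),(418,330))],'scene':[((-86,0,66),(558,195)),((-86,120,66),(385,288))]}
def proj(n,X):
    c=d[n];Y=c['R']@X+c['t'];p=c['K']@Y;return p[:2]/p[2]
def W(p,X,o=0):
    c,s=np.cos(p[2]),np.sin(p[2]);X=np.array(X)/1000;X=X-[0,o,0]
    return np.array([p[0]+c*X[0]-s*X[1],p[1]+s*X[0]+c*X[1],X[2]])
def res(p):
    r=[]
    for D,o in((F,0),(L,p[3])):
        for n in D:
            for X,u in D[n]: r.append(proj(n,W(p,X,o))-(np.array(u)/5+off))
    return np.concatenate(r)
def ray(n,u,z):
    c=d[n];v=c['R'].T@np.linalg.inv(c['K'])@[*u,1];C=-c['R'].T@c['t'];return C+v*(z-C[2])/v[2]
if __name__=='__main__':
    s=min((least_squares(res,[.6,-.2,a,.08],loss='soft_l1') for a in(-1,0,1)),key=lambda s:s.cost)
    print(s.x,s.cost);print(s.fun.reshape(-1,2))
    p=s.x;pickle.dump(p,open('p.pkl','wb'))
    for n,X in(('press',(-69,-130,34)),('cheekR',(-69,-154,30)),('shut',(-69,0,55))):print(n,W(p,X))
    print('edge',W(p,(-69,0,55),p[3]))
    for n,u in(('side',(670,435)),('scene',(615,455))):
        X=ray(n,np.array(u)/5+off,0);print('glue',X)
    for n,u in(('side',(705,235)),('scene',(760,335))):print('eraser',ray(n,np.array(u)/5+off,.006))
    for n,us in(('side',((330,10),(628,30))),('scene',((497,110),(775,175)))):
        for u in us:print('stapler ends z~.05',ray(n,np.array(u)/5+off,.045))
E
python3 fit.py
```

```text
[ 0.5914 -0.0932  0.0008  0.0746] 8.69819604804335
[[ 0.2478 -0.2829]
 [-1.0578  0.0906]
 [-0.7911  1.5672]
 [ 0.698   0.3917]
 [ 0.9986  0.4192]
 [ 0.3026  0.2865]
 [-1.1759 -0.9543]
 [-1.5193 -1.1165]
 [ 0.1984 -0.0408]
 [ 0.0739 -0.4821]
 [-0.0621 -0.5214]
 [ 0.7358 -0.693 ]
 [ 0.8837 -1.8862]
 [ 0.7237 -0.3371]
 [ 0.5292  0.8357]
 [-0.4951 -0.5065]
 [-0.3023 -1.3979]]
press [ 0.5225 -0.2233  0.034 ]
cheekR [ 0.5226 -0.2473  0.03  ]
shut [ 0.5224 -0.0933  0.055 ]
edge [ 0.5225 -0.1679  0.055 ]
glue [ 0.4126 -0.0864  0.    ]
glue [ 0.417  -0.0875  0.    ]
eraser [ 0.4225 -0.2102  0.006 ]
eraser [ 0.4218 -0.2096  0.006 ]
stapler ends z~.05 [ 0.6207 -0.2846  0.045 ]
stapler ends z~.05 [ 0.4797 -0.3038  0.045 ]
stapler ends z~.05 [ 0.6214 -0.2818  0.045 ]
stapler ends z~.05 [ 0.4659 -0.2936  0.045 ]
```

The fit is good: residuals are about 1 px and organiser yaw is about 0. The bar's centre is at x 0.5225, the lid edge at y −0.168 (75 mm open), and the bar's right end at y −0.239. I'll close the fingers, square the tool up and move above the bar at y −0.205.

```bash
python3 -m pendant '[{"claw":0,"turn":8.2},{"claw":0,"turn":8.2}]' 40 && python3 -m pendant '[{"tx":0.0282,"ty":-0.0348},{"tx":0.0282,"ty":-0.0348},{"tx":0.0282,"ty":-0.0348},{"tx":0.0282,"ty":-0.0348},{"tx":0.0282,"ty":-0.0348},{"tx":0.0282,"ty":-0.0348},{"tx":0.0282,"ty":-0.0348},{"tx":0.0282,"ty":-0.0348},{"tx":0.0282,"ty":-0.0348},{"tx":0.0282,"ty":-0.0348},{"tx":0.0282,"ty":-0.0348},{"tx":0.0282,"ty":-0.0348}]'
python3 - <<'E'
from workcell import ctrl
s=ctrl.get_state();print(s['clock'],s['position'],s['tool_rot'],s['grip_width'],s['contact_force'])
E
```

```text
0.15 [ 0.18379668 -0.62326373  0.40371761] [[ 9.59152750e-01  2.82888476e-01 -3.33873736e-04]
 [ 2.82888640e-01 -9.59151398e-01  1.61631599e-03]
 [ 1.37001706e-04 -1.64474301e-03 -9.99998638e-01]] 0.08538420553913807 [-0.20135026  1.55358233 -0.99294265]invalid input
```

```bash
python3 -m pendant '[{"claw":0.0,"tx":0,"ty":0,"tz":0,"turn":8.2},{"claw":0.0,"tx":0,"ty":0,"tz":0,"turn":8.2}]' 40; python3 -m pendant 2>&1 | tail -3
```

```text
clock: 0.35
position: [0.1838, -0.6233, 0.4041]
tool_rot: [[1.0, -0.005, -0.0], [-0.005, -1.0, 0.001], [-0.0, -0.001, -1.0]]
contact_force: [0.1, -0.2, -0.0]
grip_width: 0.0589
gripper_force: 0.0
invalid input
```

All keys are required in each row. Now the move over.

```bash
python3 -m pendant '[{"claw":0,"tx":0.0282,"ty":-0.0348,"tz":0,"turn":0},{"claw":0,"tx":0.0282,"ty":-0.0348,"tz":0,"turn":0},{"claw":0,"tx":0.0282,"ty":-0.0348,"tz":0,"turn":0},{"claw":0,"tx":0.0282,"ty":-0.0348,"tz":0,"turn":0},{"claw":0,"tx":0.0282,"ty":-0.0348,"tz":0,"turn":0},{"claw":0,"tx":0.0282,"ty":-0.0348,"tz":0,"turn":0},{"claw":0,"tx":0.0282,"ty":-0.0348,"tz":0,"turn":0},{"claw":0,"tx":0.0282,"ty":-0.0348,"tz":0,"turn":0},{"claw":0,"tx":0.0282,"ty":-0.0348,"tz":0,"turn":0},{"claw":0,"tx":0.0282,"ty":-0.0348,"tz":0,"turn":0},{"claw":0,"tx":0.0282,"ty":-0.0348,"tz":0,"turn":0},{"claw":0,"tx":0.0282,"ty":-0.0348,"tz":0,"turn":0}]'
```

```text
clock: 1.55
position: [0.5228, -0.2039, 0.4045]
tool_rot: [[1.0, 0.001, -0.0], [0.001, -1.0, -0.0], [-0.0, 0.0, -1.0]]
contact_force: [0.5, -1.1, -0.5]
grip_width: 0.0002
gripper_force: 0.0
```

```bash
python3 -m pendant '[{"claw":0,"tx":0,"ty":0,"tz":0.04,"turn":0},{"claw":0,"tx":0,"ty":0,"tz":0.04,"turn":0},{"claw":0,"tx":0,"ty":0,"tz":0.04,"turn":0},{"claw":0,"tx":0,"ty":0,"tz":0.035,"turn":0},{"claw":0,"tx":0,"ty":0,"tz":0,"turn":0},{"claw":0,"tx":0,"ty":0,"tz":0,"turn":0}]'
python3 - <<'E'
from workcell import ctrl
import cv2
a=ctrl.snapshot('side')['img'][90:240,195:395,::-1]
b=ctrl.snapshot('wrist')['img'][:,:,::-1]
a=cv2.resize(a,(400,300),interpolation=cv2.INTER_CUBIC);b=cv2.resize(b,(400,300))
c=cv2.resize(ctrl.snapshot('scene')['img'][120:270,225:425,::-1],(400,300),interpolation=cv2.INTER_CUBIC)
import numpy as np
cv2.imwrite('pics/a1.png',np.vstack([np.hstack([a,c]),np.hstack([b,b*0])]))
E
```

```text
clock: 2.15
position: [0.522, -0.2056, 0.2496]
tool_rot: [[1.0, 0.001, -0.001], [0.001, -1.0, 0.001], [-0.001, -0.001, -1.0]]
contact_force: [-0.2, 1.0, 0.5]
grip_width: -0.0001
gripper_force: 0.0
```

View pics/a1.png

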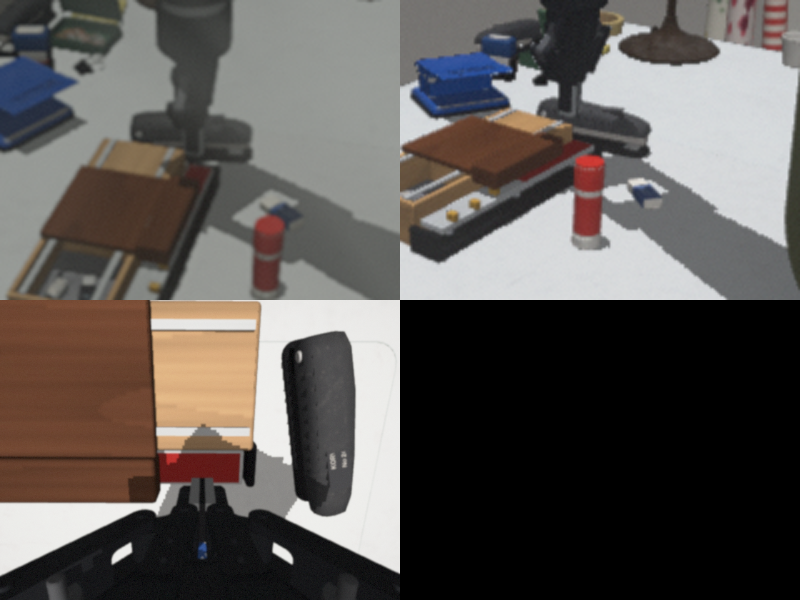

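The closed tips are above the red strip, between the lid (edge at x≈157 in the wrist tile) and the cheek (≈245). I'll check x and y with the wrist camera.

Run:
```python
from workcell import ctrl
import numpy as np
s=ctrl.get_state();c=ctrl.snapshot('wrist');H=c['hand_eye'];R=s['tool_rot'];P=s['position']
def ray(u,v,z):
    r=R@H[:3,:3]@np.linalg.inv(c['K'])@[u,v,1];C=R@H[:3,3]+P;return C+r*(z-C[2])/r[2]
for n,u,v,z in(('lid fr corner .505,-.168',157,200,.066),('lid/back step',157,158,.066),('deck fr right corner .541,-.243',247,150,.05),('deck back right',261,4,.05),('strip r',240,165,.034),('cheek r front',252,185,.03)):print(n,ray(u*1.4,v*1.4,z).round(4))
def pr(X):
    Y=H[:3,:3].T@(R.T@(np.array(X)-P)-H[:3,3]);p=c['K']@Y;return p[:2]/p[2]/1.4
print(pr(P+R@[0,0,.173]), pr(P+R@[.011,0,.173]))
```

```text
lid fr corner .505,-.168 [ 0.511  -0.1736  0.066 ]
lid/back step [ 0.5427 -0.1752  0.066 ]
deck fr right corner .541,-.243 [ 0.544 -0.24   0.05 ]
deck back right [ 0.6415 -0.2443  0.05  ]
strip r [ 0.5268 -0.2379  0.034 ]
cheek r front [ 0.507  -0.2498  0.03  ]
[202.8158613 191.7482423] [202.80489393 175.9521679 ]
```

Wrist view agrees within about 3 mm (x +2 mm, lid edge ≈ −0.172). Shift 2 mm and press.

```bash
python3 -m pendant '[{"claw":0,"tx":0.002,"ty":0,"tz":0.02,"turn":0},{"claw":0,"tx":0,"ty":0,"tz":0.015,"turn":0},{"claw":0,"tx":0,"ty":0,"tz":0.005,"turn":0},{"claw":0,"tx":0,"ty":0,"tz":0.004,"turn":0},{"claw":0,"tx":0,"ty":0,"tz":0.003,"turn":0},{"claw":0,"tx":0,"ty":0,"tz":0.003,"turn":0},{"claw":0,"tx":0,"ty":0,"tz":0,"turn":0},{"claw":0,"tx":0,"ty":0,"tz":0,"turn":0}]'
```

```text
clock: 3.15
position: [0.5241, -0.2057, 0.2002]
tool_rot: [[1.0, 0.001, -0.0], [0.001, -1.0, -0.0], [-0.0, 0.0, -1.0]]
contact_force: [-2.9, 1.9, 4.1]
grip_width: 0.0004
gripper_force: 2.3
```

```bash
python3 -m pendant '[{"claw":0,"tx":0,"ty":0,"tz":0.002,"turn":0},{"claw":0,"tx":0,"ty":0,"tz":0.0015,"turn":0},{"claw":0,"tx":0,"ty":0,"tz":0,"turn":0},{"claw":0,"tx":0,"ty":0,"tz":0,"turn":0}]'
```

```text
clock: 3.55
position: [0.5242, -0.2058, 0.1972]
tool_rot: [[1.0, 0.001, 0.0], [0.001, -1.0, -0.0], [0.0, 0.0, -1.0]]
contact_force: [-4.0, 2.1, 7.1]
grip_width: -0.0001
gripper_force: 3.7
```

```bash
python3 -m pendant '[{"claw":0,"tx":0,"ty":0,"tz":0,"turn":0}]'
```

```text
clock: 3.65
position: [0.5242, -0.2058, 0.1972]
tool_rot: [[1.0, 0.001, 0.0], [0.001, -1.0, -0.0], [0.0, 0.0, -1.0]]
contact_force: [-3.8, 0.9, 7.6]
grip_width: -0.0
gripper_force: 3.7
```

Bar is down (~7 N). Slide left along the bar.

```bash
python3 -m pendant '[{"claw":0,"tx":-0.001,"ty":-0.006,"tz":0,"turn":0},{"claw":0,"tx":0,"ty":-0.008,"tz":0,"turn":0},{"claw":0,"tx":0,"ty":-0.008,"tz":0,"turn":0},{"claw":0,"tx":0,"ty":-0.008,"tz":0,"turn":0},{"claw":0,"tx":0,"ty":0,"tz":0,"turn":0}]'
```

```text
clock: 4.15
position: [0.5245, -0.1761, 0.1984]
tool_rot: [[1.0, 0.001, 0.006], [0.001, -1.0, -0.003], [0.006, 0.003, -1.0]]
contact_force: [0.5, -0.6, 5.2]
grip_width: 0.0001
gripper_force: 2.9
```

```bash
python3 -m pendant '[{"claw":0,"tx":0,"ty":-0.008,"tz":0.0007,"turn":0},{"claw":0,"tx":0,"ty":-0.008,"tz":0,"turn":0},{"claw":0,"tx":0,"ty":-0.008,"tz":0,"turn":0},{"claw":0,"tx":0,"ty":-0.008,"tz":0,"turn":0},{"claw":0,"tx":0,"ty":0,"tz":0,"turn":0}]'
```

```text
clock: 4.65
position: [0.5246, -0.1442, 0.1982]
tool_rot: [[1.0, 0.001, 0.006], [0.001, -1.0, -0.003], [0.006, 0.003, -1.0]]
contact_force: [-0.5, -0.4, 9.0]
grip_width: 0.0001
gripper_force: 4.0
```

```bash
python3 -m pendant '[{"claw":0,"tx":0,"ty":-0.008,"tz":0,"turn":0},{"claw":0,"tx":0,"ty":-0.008,"tz":0,"turn":0},{"claw":0,"tx":0,"ty":-0.008,"tz":0,"turn":0},{"claw":0,"tx":0,"ty":-0.005,"tz":0,"turn":0},{"claw":0,"tx":0,"ty":0,"tz":0,"turn":0}]'
```

```text
clock: 5.15
position: [0.5247, -0.1153, 0.1982]
tool_rot: [[1.0, 0.001, 0.007], [0.001, -1.0, -0.003], [0.007, 0.003, -1.0]]
contact_force: [-0.8, -2.1, 8.1]
grip_width: -0.0
gripper_force: 4.0
```

```bash
python3 -m pendant '[{"claw":0,"tx":0,"ty":-0.003,"tz":0,"turn":0},{"claw":0,"tx":0,"ty":-0.002,"tz":0,"turn":0},{"claw":0,"tx":0,"ty":0,"tz":0,"turn":0}]'
```

```text
clock: 5.45
position: [0.5249, -0.112, 0.1988]
tool_rot: [[1.0, 0.002, 0.007], [0.002, -1.0, -0.008], [0.007, 0.008, -1.0]]
contact_force: [-1.9, -11.1, 9.0]
grip_width: 0.0003
gripper_force: 6.5
```

Force of 11 N at the expected end position: the lid is at its stop. One more nudge, then a look before releasing.

```bash
python3 -m pendant '[{"claw":0,"tx":0,"ty":-0.0015,"tz":0,"turn":0},{"claw":0,"tx":0,"ty":0,"tz":0,"turn":0}]'
python3 - <<'E'
from workcell import ctrl
import cv2
import numpy as np
a=ctrl.snapshot('side')['img'][150:270,195:355,::-1];b=ctrl.snapshot('scene')['img'][150:270,195:355,::-1]
cv2.imwrite('pics/a2.png',np.hstack([cv2.resize(i,(400,300),interpolation=cv2.INTER_CUBIC) for i in(a,b)]))
E
```

```text
clock: 5.65
position: [0.525, -0.1111, 0.1991]
tool_rot: [[1.0, 0.002, 0.007], [0.002, -1.0, -0.009], [0.007, 0.009, -1.0]]
contact_force: [-2.5, -14.9, 10.4]
grip_width: 0.0003
gripper_force: 7.4
```

View pics/a2.png

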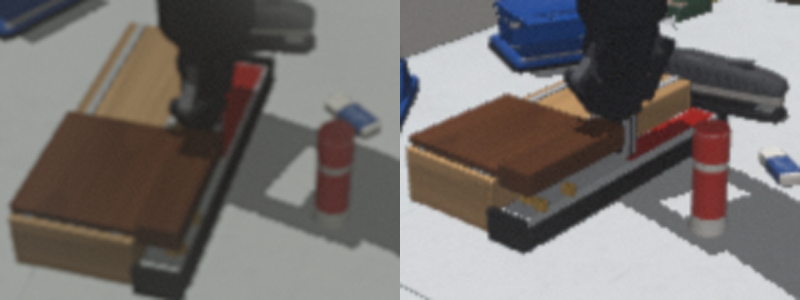

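The lid covers the whole compartment and reaches the organiser's left end. I'll ease off the edge, then lift.

```bash
python3 -m pendant '[{"claw":0,"tx":0,"ty":0.004,"tz":0,"turn":0},{"claw":0,"tx":0,"ty":0.004,"tz":0,"turn":0},{"claw":0,"tx":0,"ty":0,"tz":-0.006,"turn":0},{"claw":0,"tx":0,"ty":0,"tz":-0.01,"turn":0},{"claw":0,"tx":0,"ty":0,"tz":-0.03,"turn":0},{"claw":0,"tx":0,"ty":0,"tz":-0.04,"turn":0},{"claw":0,"tx":0,"ty":0,"tz":-0.04,"turn":0},{"claw":0,"tx":0,"ty":0,"tz":-0.04,"turn":0},{"claw":0,"tx":0,"ty":0,"tz":0,"turn":0},{"claw":0,"tx":0,"ty":0,"tz":0,"turn":0}]'
python3 - <<'E'
from workcell import ctrl
import cv2
import numpy as np
a=ctrl.snapshot('side')['img'][150:270,195:355,::-1];b=ctrl.snapshot('scene')['img'][150:270,195:355,::-1]
cv2.imwrite('pics/a3.png',np.hstack([cv2.resize(i,(400,300),interpolation=cv2.INTER_CUBIC) for i in(a,b)]))
E
```

```text
clock: 6.75
position: [0.5229, -0.116, 0.3628]
tool_rot: [[1.0, 0.001, 0.002], [0.001, -1.0, -0.001], [0.002, 0.001, -1.0]]
contact_force: [-0.5, 0.2, -0.8]
grip_width: -0.0002
gripper_force: 0.0
```

View pics/a3.png

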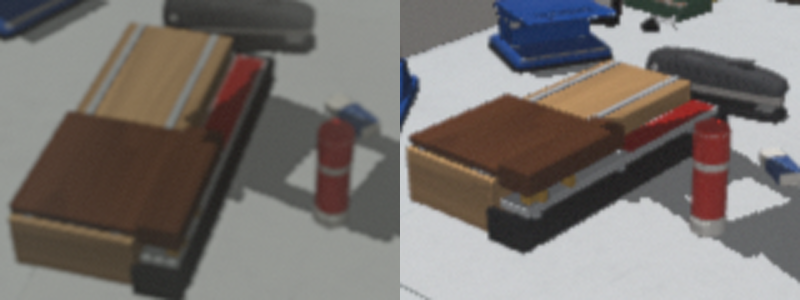

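The bar is up again, with its top near the cheek's rim and the teeth right under the lid. The lid is home and the loose things haven't moved.

```bash
python3 -c "
from workcell import ctrl
print(ctrl.job_done())"
```

```text
the job is handed in; nothing more can be done
None
```

I held the catch bar down, pushed the lid left past both teeth to its stop, and let the bar spring back up to lock it; the last pictures showed no loose thing moved. The job is handed in at about 7 s, but the hand-in returned no verdict.

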